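# Fit and lock the test adapter, then set the dial

### The arm

A 6-joint arm with a two-finger parallel gripper is mounted at the origin on the work surface. World frame = base frame: x ahead of the robot, y to its left, z up, the work surface at z = 0. Lengths are in mm, angles in rad, forces in N, time in s.
With the tool pointing down it reaches from about 350 to 875 mm from the base axis. Payload 4.2 kg.
Tool frame: the origin (TCP) lies midway between the tips of the shut fingers; the grasp point (between the pads) lies 19 mm behind it (arm.tcp_to_grasp is the distance from the TCP to the grasp point, in mm); z points along the fingers, y is the line along which they close (so a half turn about z gives the same grasp; the last joint's range is limited). The gripper opens to 85 mm and grips with 20 to 120 N. Pads are 22 mm wide; open, the fingers measure 114 mm over their backs; the gripper's body (76 mm by 85 mm) begins 54 mm behind the grasp point. The pads swing forward as they close: fully open they stand 13 mm farther back than shut.
Start: joints at [1.38, 0.385, 0.008, 0, -1.194, -0.259], TCP at [271.707, 562.827, 231.312] pointing down, gripper open.
Joint ranges: [-3.14, 3.14], [-1.21, 2.06], [-1.07, 1.41], [-3.16, 2.05], [-2.99, -0.16], [-3.1, 3.1]. Speed limits (rad/s): [2.79, 2.79, 3.14, 3.14, 3.14, 3.14].

### API

Orientations are given as a unit quaternion [x, y, z, w].
In Python, from bench import arm, get_image gives the robot as it stands.
- The arm moves only by the tool drive_tool, never from a script. Its argument "deltas" is a list of rows, each a list of 2 entries, a list of its own where there are three numbers: the shift along the tool's x, y, z in cm, then the turn, a rotation vector about the tool's x, y, z in degrees. In form: [[[x, y, z], [ax, ay, az]], ...]. A call has 1 to 12 rows; each row shifts and turns the commanded pose from where the row before left it, along the tool's axes as they then stand; what a row does not reach is not made up. A row lasts 1/10 s, in which the tool goes at most 50 mm and 8.59 degrees, less where a joint would pass 70% of its speed; a pose out of reach is approached as far as the arm can. A call with a gripper value outside its range is refused whole. "claw" is the finger opening in cm, from 0 to 8.54, set as the call begins (left out, the last holds). The fingers move at their own pace and stop on an object; the grip force is fixed at half the most. Time passes only in rows, so rows that do not move let the fingers close. It gives the time, the measured TCP pose, the force, the opening and the grip force at its end, in the units of the state.
- arm.read_state(): the state, without advancing time (a new reading comes with each control period).
- get_image(name): name is "side" or "top" or "wrist"; returns a dict with "img" (480x640x3 uint8, red, green, blue), "fx", "fy", "cx", "cy" (pixels), "eye" and "orientation" of the camera in the world; the wrist camera has in their place "mount" (4x4, takes a point from camera to tool coordinates, whose origin is the TCP and whose axes are the flange's). Camera axes: x right, y down, z forward; pixel columns grow to the right and rows downward; lengths in mm; the calibration is good to about 2 mm. A picture is of the moment at which its call begins: read the wrist's pose just before it. There is no depth.
- arm.job_done(): hands the job in; it is judged then, once.
The state is a dict: "clock": time; "joints": joint angles; "joint_vel": joint speeds; "joint_efforts": joint torques, N m; "position": TCP position; "ee_rot": TCP orientation; "contact_force": force on the tool from outside, world axes, zero at the start; "wrist_torque": the same for the moment, N m; "gripper_width": finger opening in mm; "grasp_force": force on a finger pad.
Only numpy, scipy, OpenCV 4.12 (cv2) and the standard library are available. Lean on these libraries where they do the work, as an engineer would, in place of code of your own. Each camera call takes 0.05 s, during which the arm holds its last target. There are 200 camera calls.

### The job

Fit the blue test adapter into the tester's round bayonet socket: lugs in at the white marks, push it down against the spring and turn it clockwise until its grip bar lines up with the red lock marks, so that it stays locked when you let go. Then turn the tester's black dial clockwise until its white pointer points at the yellow index mark. Do not push about the orange adapter, the jar, the tray stack or the roll of tape.

Things in the scene. Friction and masses are not known exactly. Their poses are not given: they have to be found in the camera images.
- adapter_blue: The part to fit, 56 mm tall, on the kit board. Origin: centre of underside. Steel stem 40 mm across, z 0-14; lugs on it at z 0-6 stick out along +x and -x to 27 mm from the axis, 12 mm wide; black flange 60 mm across, z 14-20; blue disc 54 mm across, z 20-30; blue grip bar 46 mm long (along x, as the lugs), 16 mm thick, z 30-56, white line on top. A half turn looks the same. 110-210 g.
- tester: Grey tester box fixed to the bench, 170 (x) x 270 (y) x 60 mm tall; origin at the centre of its underside, x to the side away from its display face. On its top: the aluminium bayonet socket centred at x 0, y +70 mm, and the dial at x 0, y -70 mm.
- socket (a point): Centre of the socket's mouth, 80 mm above the bench, axes as the tester's. Aluminium collar 72 mm across, 20 mm tall; bore 44 mm in a 5 mm thick lip, cavity 59 mm across beneath. Two gaps in the lip for the lugs, 48 degrees wide, centred on the tester's +x and -x with white marks beside them. The lugs turn clockwise (from above) under the lip, to a stop about 64 degrees from entry.
- lock_mark: Two red marks on the box either side of the socket, on the x axis of this frame: the direction of the grip bar when locked, 60 degrees clockwise (from above) of the white entry marks. Origin on the socket's axis at the box's top, 60 mm above the bench.
- plunger (a joint): Sprung brass plate in the socket: travel pressed, m. 0: adapter in the gaps rests on it, its origin 6 mm below the mouth. 0.005: lugs just under the lip (origin 11 mm below), as when locked and let go, the spring holding the lugs up against the lip. 0.008: flange on the collar, origin 14 mm below, about 8 N. The adapter turns between 0.005 and 0.008.
- dial (a joint): Dial angle, rad, 0 to 2.4; grows clockwise seen from above; at 0 the pointer faces the tester's +x. The dial stays where it is left.
- dial_grip (a point): On the dial's axis, 26 mm above the box's top (86 mm above the bench), mid-height of its black grip bar, which is 42 mm long (along the point's x), 13 mm thick and 24 mm tall (z 74 to 98 mm above the bench). The point's x axis points along the pointer.
- dial_pointer (a point): White pointer of the dial, 32 mm from its axis, 71 mm above the bench.
- index_mark (a point): The place, 32 mm from the dial's axis, where the pointer must stand, on the line of the yellow mark on the white scale disc; 71 mm above the bench.
- kit: Grey kit board, fixed, 130 (x) x 310 (y) x 8 mm; origin at the centre of its underside. On it, in any order, 95 mm apart along its y, stand the blue adapter, the orange adapter and the jar.
- adapter_orange: Not to be used; the same shape as the blue one with an orange disc and bar. Origin: centre of its underside.
- pin_jar: Amber jar with black cap, 52 mm across, 62 mm tall; origin: centre of its underside.
- tray_stack: Stack of black trays, 140 (x) x 104 (y) x 155 mm tall; origin: centre of its underside.
- tape: Roll of clear tape lying flat, 90 mm across, 24 mm tall; origin: centre of its underside.

How it is judged (in metres and radians):
On the way, in this order (a step that is already met when the one before it is completed fails the run):
1. the blue adapter is locked in the socket (horizontal distance between adapter_blue and socket below 0.004 m and z of adapter_blue in the frame of socket below -0.009 m and angle between the x axis of adapter_blue and the x axis of lock_mark, either way round below 0.21 rad and angle between adapter_blue's own z axis and vertical below 0.07 rad), for 0.2 s.
2. after that the dial's pointer is brought to the yellow mark (horizontal distance between dial_pointer and index_mark below 0.0048 m), for 0.2 s.
At the end, for the whole second after the job is handed in: Blue adapter locked and at rest: axis within 4 mm of the socket's, origin over 9 mm below the mouth, upright within 4 degrees, bar within 12 degrees of the red marks. Dial pointer within 4.8 mm (8.6 degrees) of the yellow mark. Orange adapter, jar, stack and tape within 30 mm of its start (all of step 1 and horizontal distance between dial_pointer and index_mark below 0.0048 m and linear speed of adapter_blue below 0.01 m/s); the robot touches nothing.
It fails at once if the orange adapter or the jar is moved more than 30 mm (distance of any of adapter_orange, pin_jar from where it was at the start of the episode above 0.03 m).
It fails at once if the tray stack or the roll of tape is moved more than 30 mm (distance of any of tray_stack, tape from where it was at the start of the episode above 0.03 m).
It also fails if it takes over 56 s, if anything falls off the work surface, if the arm or the gripper's body presses on something with over 40 N, if the wrist force passes 120 N, or if a joint passes its speed limit or range.

## Working session

There is one attempt and no reset: what is moved stays moved. The work goes in short steps, Python scripts to look and compute and a tool call to move; the robot and the scene stay as the last step left them, time stands still between calls to the robot, and variables do not carry over. Pictures are saved under pics/ and viewed, at most 10 in all, crops included, and the job is handed in when it is done.

Besides the shell and the picture viewer there is one more tool, called as a command line: name --argument value ..., lists and objects as JSON in quotes. drive_tool: Moves the arm, as the interface text tells. Its arguments: {"type":"object","properties":{"deltas":{"type":"array"},"claw":{"type":"number"}},"required":["deltas"]}

```bash
mkdir -p pics; cat > h.py <<'E'
import numpy as np,cv2,json,pickle
from scipy.spatial.transform import Rotation as R
from bench import arm,get_image
def snap(name,fn):
    s=arm.read_state(); d=get_image(name); d['state']=s
    cv2.imwrite(f'pics/{fn}.png',d['img'][:,:,::-1]); pickle.dump(d,open(f'pics/{fn}.pkl','wb')); return d
def cam(d):
    if 'mount' in d:
        s=d['state'];T=np.eye(4);T[:3,:3]=R.from_quat(s['ee_rot']).as_matrix();T[:3,3]=s['position']
        M=T@np.array(d['mount']);return M[:3,3],M[:3,:3]
    o=np.array(d['orientation'],float); return np.array(d['eye'],float),(R.from_quat(o).as_matrix() if o.size==4 else o.reshape(3,3))
def ray(d,u,v,z):
    e,r=cam(d);k=r@np.array([(u-d['cx'])/d['fx'],(v-d['cy'])/d['fy'],1.]);return e+k*(z-e[2])/k[2]
def proj(d,p):
    e,r=cam(d);q=r.T@(np.array(p)-e);return q[0]/q[2]*d['fx']+d['cx'],q[1]/q[2]*d['fy']+d['cy']
E
python3 - <<'E'
from h import *
for n in('top','side','wrist'):
    d=snap(n,n+'0'); print(n,d['fx'],[np.round(x,2).tolist() for x in cam(d)])
a=[cv2.imread(f'pics/{n}0.png') for n in('top','side','wrist')]
s=arm.read_state();print(s['clock'],s['position'],s['ee_rot'],s['contact_force'])
E
```

```text
top 531.962041624817 [[280.51, 1.93, 1199.49], [[-0.01, -0.98, 0.21], [-1.0, 0.01, 0.0], [-0.0, -0.21, -0.98]]]
side 621.0885432099393 [[50.84, -817.67, 810.78], [[0.86, -0.3, 0.4], [-0.5, -0.52, 0.69], [-0.0, -0.8, -0.6]]]
wrist 331.45830531687085 [[343.2, 528.58, 371.9], [[-0.44, -0.86, -0.28], [-0.9, 0.41, 0.13], [0.0, 0.31, -0.95]]]
0.15 [271.55197489 562.44225739 230.45497914] [ 9.74802029e-01 -2.23070126e-01 -1.27994569e-04  8.40348673e-04] [ 0.02405032 -0.06958038 -0.68355643]
```

View pics/top0.png

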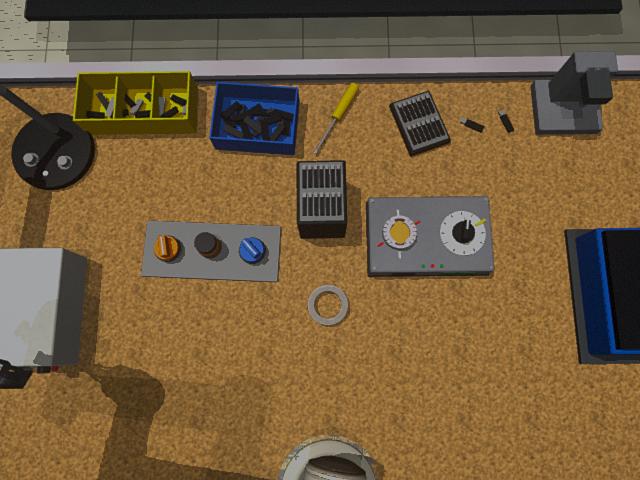

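View pics/side0.png

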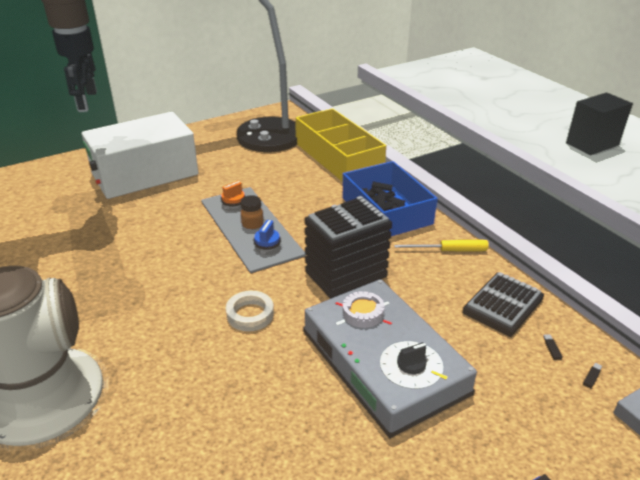

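The top view shows the blue adapter at about (251,250), the socket at (400,232), the dial at (463,233), and the yellow mark at (482,222). The stack at (322,198) stands between the adapter and the tester. The side view agrees.

```bash
cat > m.py <<'E'
from h import *
def blobs(d,lo,hi,amin=15,box=None):
    hsv=cv2.cvtColor(d['img'],cv2.COLOR_RGB2HSV); m=cv2.inRange(hsv,np.array(lo),np.array(hi))
    if box: k=np.zeros_like(m); k[box[1]:box[3],box[0]:box[2]]=1; m=m*k
    n,l,s,c=cv2.connectedComponentsWithStats(m)
    return [(int(s[i,4]),c[i].round(2),np.argwhere(l==i)[:,::-1]) for i in range(1,n) if s[i,4]>=amin]
E
python3 - <<'E'
from m import *
d=pickle.load(open('pics/top0.pkl','rb'))
for nm,lo,hi,z,b in [('blue',(100,120,50),(125,255,255),45,(200,220,290,290)),('orange',(5,180,150),(18,255,255),45,(145,220,190,270)),('red',(0,150,100),(6,255,255),60,(370,200,440,260)),('red2',(172,150,100),(180,255,255),60,(370,200,440,260)),('yel',(22,120,120),(35,255,255),70,(440,200,500,260)),('gold',(12,100,100),(30,255,255),65,(380,210,420,250)),
 ('scale',(0,0,200),(180,40,255),71,(435,205,495,260))]:
    for a,c,p in blobs(d,lo,hi,6,b): print(nm,a,c,ray(d,*c,z).round(1)[:2])
# tester outline at z=60, kit
for u,v in [(368,197),(491,197),(493,270),(368,272)]: print('T',ray(d,u,v,60)[:2].round(0))
for u,v in [(147,222),(281,226),(277,281),(141,275)]: print('K',ray(d,u,v,8)[:2].round(0))
for u,v in [(298,162),(346,161),(346,220),(300,222)]: print('S',ray(d,u,v,155)[:2].round(0))
print('tape',ray(d,328,305,24)[:2])
cv2.imwrite('pics/c.png',np.hstack([cv2.resize(d['img'][195:280,220:285,::-1],None,fx=5,fy=5,interpolation=2)[:425],cv2.resize(d['img'][195:280,372:492,::-1],None,fx=4,fy=5,interpolation=2)])[:, :800])
E
```

```text
blue 420 [251.07 249.31] [503.8 165.4]
orange 31 [163.71 242.29] [522.  359.7]
orange 80 [157.61 246.74] [512.1 372.7]
orange 29 [173.59 244.38] [517.  337.5]
orange 6 [173.5 252. ] [499.8 336.9]
orange 6 [165.33 253.33] [497.  354.8]
red 11 [416.91 222.45] [ 556.8 -201.1]
red 13 [380. 244.] [ 509.4 -118.2]
yel 28 [480.5  221.79] [ 554.2 -338. ]
gold 331 [399.48 231.85] [ 534.9 -161.1]
T [616. -95.]
T [ 613. -369.]
T [ 449. -360.]
T [448. -90.]
K [578. 412.]
K [565. 103.]
K [438. 111.]
K [455. 419.]
S [666.  56.]
S [667. -44.]
S [541. -41.]
S [538.  52.]
tape [381.16972641  -3.12402469]
```

View pics/c.png

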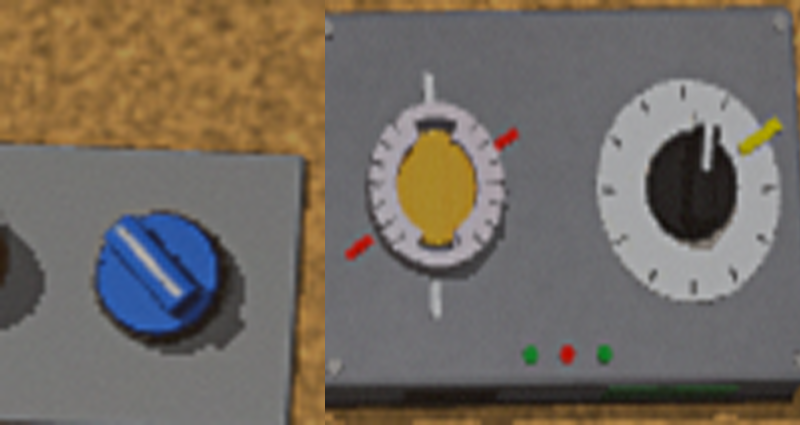

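The crop shows the bar of the blue adapter pointing roughly 43° from world x, and the entry marks lie close to world x. I'll go above blue for a close wrist look.

drive_tool --deltas '[[[3.8,2.55,0.3],[0,0,0]],[[3.8,2.55,0.3],[0,0,0]],[[3.8,2.55,0.3],[0,0,0]],[[3.8,2.55,0.3],[0,0,0]],[[3.8,2.55,0.3],[0,0,0]],[[3.8,2.55,0.3],[0,0,0]],[[3.8,2.55,0.3],[0,0,0]],[[3.8,2.55,0.3],[0,0,0]],[[3.8,2.55,0.3],[0,0,0]],[[3.8,2.55,0.3],[0,0,0]]]' --claw 8.5

```text
clock: 1.15
position: [503.5, 166.2, 201.1]
ee_rot: [0.975, -0.223, -0.0, -0.0]
contact_force: [-0.4, 0.4, 0.8]
gripper_width: 85.6
grasp_force: 0.0
```

drive_tool --deltas '[[[0,0,0],[0,0,-8.5]],[[0,0,0],[0,0,-8.5]],[[0,0,0],[0,0,-8.5]],[[0,0,0],[0,0,-8.5]],[[0,0,0],[0,0,-8.5]],[[0,0,0],[0,0,-8.5]],[[0,0,0],[0,0,-8.5]],[[0,0,0],[0,0,-8.5]],[[0,0,0],[0,0,0]],[[0,0,0],[0,0,0]]]'

```text
clock: 2.15
position: [502.9, 167.9, 201.1]
ee_rot: [0.933, 0.359, -0.0, 0.0]
contact_force: [-0.1, 0.4, -0.0]
gripper_width: 85.1
grasp_force: 0.0
```

```bash
python3 - <<'E'
from m import *
d=snap('wrist','w1'); s=d['state'];print(s['clock'],s['position'],R.from_quat(s['ee_rot']).as_matrix()[:,0],s['joints'])
for a,c,p in blobs(d,(100,120,50),(125,255,255),100): print(a,c,ray(d,*c,45))
E
```

```text
2.15 [502.87891685 167.90858875 201.1185408 ] [ 7.42588268e-01  6.69748060e-01 -4.47577998e-04] [ 6.28366894e-01  2.49348633e-01 -2.69586295e-01 -1.22365350e-04
 -1.05232274e+00  1.67635961e+00]
9180 [574.49  46.89] [749.1058284  117.38512889  45.        ]
2358 [322.64 224.32] [509.1402252  168.31066807  45.        ]
```

View pics/w1.png

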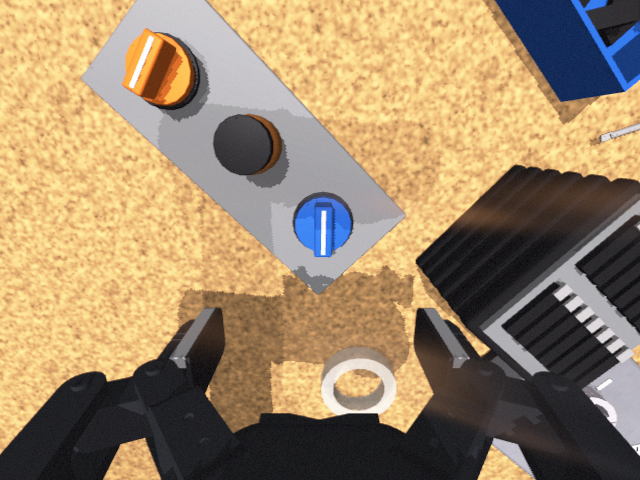

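The blue adapter is at (323,225) with its white line nearly vertical, from (323,208) to (323,256). Next I measure the line at z=64 and check it against the disc at z=38.

```bash
python3 - <<'E'
from m import *
d=pickle.load(open('pics/w1.pkl','rb'));s=d['state']
X=R.from_quat(s['ee_rot']).as_matrix();P=np.array(s['position'])
def f(p):return (X.T@(p-P)).round(1)
for a,c,p in blobs(d,(0,0,170),(180,90,255),15,(295,190,352,265)):
    w=np.array([ray(d,*q,64)[:2] for q in p]);r=cv2.minAreaRect(w.astype(np.float32))
    vx,vy,x0,y0=cv2.fitLine(w.astype(np.float32),2,0,.01,.01).ravel()
    print('line',a,c,w.mean(0),r,'yaw',np.degrees(np.arctan2(vy,vx)))
    print('tool delta',f(np.append(r[0],64)))
bs=[b for b in blobs(d,(100,120,40),(125,255,255),1000) if b[0]<5000][0][2]
m=np.zeros((480,640),np.uint8);m[bs[:,1],bs[:,0]]=255
c=max(cv2.findContours(m,0,1)[0],key=len)[:,0];
# upper half of contour (far from camera base) = disc edges; use ellipse of hull
w=np.array([ray(d,*q,35)[:2] for q in c if q[1]<228],np.float32)
A=np.c_[2*w,np.ones(len(w))];q=np.linalg.lstsq(A,(w**2).sum(1),rcond=None)[0];print('disc',q[:2],np.sqrt(q[2]+q[0]**2+q[1]**2))
print('tool yaw',np.degrees(np.arctan2(X[1,0],X[0,0])), 'tcp px',proj(d,P+[0,0,-137]))
E
```

```text
line 212 [323.04 232.88] [506.97051714 166.16600273] ((507.0268859863281, 166.21136474609375), (38.867774963378906, 3.5593435764312744), 42.139488220214844) yaw 41.745975
tool delta [  2.    4.1 137.1]
line 897 [323.04 255.16] [491.79852321 152.38646654] ((495.1325988769531, 155.72122192382812), (27.076778411865234, 50.305763244628906), 43.0810661315918) yaw -47.524487
tool delta [-13.9   3.9 137.1]
disc [507.21574848 166.4143466 ] 26.715450619885836
tool yaw 42.04762809658466 tcp px (np.float64(318.4107390450062), np.float64(235.13052452080714))
```

Both measurements agree: centre (507,166.3), yaw 42°, disc radius 26.7 against 27. Next I descend so the TCP sits just above the disc, and close.

drive_tool --deltas '[[[0.2,0.4,3],[0,0,0]],[[0,0,4],[0,0,0]],[[0,0,4],[0,0,0]],[[0,0,3],[0,0,0]],[[0,0,1.5],[0,0,0]],[[0,0,0.5],[0,0,0]],[[0,0,0],[0,0,0]],[[0,0,0],[0,0,0]]]'

```text
clock: 3.0
position: [508.0, 166.8, 42.3]
ee_rot: [0.933, 0.36, 0.001, -0.0]
contact_force: [0.7, 0.4, -0.6]
gripper_width: 85.0
grasp_force: 0.0
```

drive_tool --deltas '[[[0,0,0],[0,0,0]],[[0,0,0],[0,0,0]],[[0,0,0],[0,0,0]],[[0,0,0],[0,0,0]],[[0,0,0],[0,0,0]],[[0,0,0],[0,0,0]],[[0,0,0],[0,0,0]],[[0,0,0],[0,0,0]],[[0,0,0],[0,0,0]],[[0,0,0],[0,0,0]]]' --claw 0.8

```text
clock: 4.0
position: [507.4, 166.5, 41.7]
ee_rot: [0.933, 0.36, 0.0, -0.0]
contact_force: [0.3, -0.4, 4.0]
gripper_width: 14.8
grasp_force: 59.2
```

drive_tool --deltas '[[[0,0,-1],[0,0,0]],[[0,0,-4],[0,0,0]],[[0,0,-5],[0,0,0]],[[0,0,-5],[0,0,0]],[[0,0,-5],[0,0,0]]]'

```text
clock: 4.5
position: [506.3, 165.8, 243.0]
ee_rot: [0.933, 0.36, -0.001, -0.0]
contact_force: [1.8, 0.9, -2.0]
gripper_width: 14.7
grasp_force: 58.8
```

drive_tool --deltas '[[[-3,2.75,0],[0,0,0]],[[-3,2.75,0],[0,0,0]],[[-3,2.75,0],[0,0,0]],[[-3,2.75,0],[0,0,0]],[[-3,2.75,0],[0,0,0]],[[-3,2.75,0],[0,0,0]],[[-3,2.75,0],[0,0,0]],[[-3,2.75,0],[0,0,0]]]'

```text
clock: 5.3
position: [476.2, -159.3, 241.1]
ee_rot: [0.933, 0.36, -0.0, -0.0]
contact_force: [1.3, -0.6, -1.2]
gripper_width: 14.6
grasp_force: 58.8
```

drive_tool --deltas '[[[0,0,0],[0,0,8.5]],[[0,0,0],[0,0,8.5]],[[0,0,0],[0,0,8.5]],[[0,0,0],[0,0,8.5]],[[0,0,0],[0,0,8.5]],[[0,0,0],[0,0,0]],[[0,0,0],[0,0,0]],[[0,0,0],[0,0,0]]]'

```text
clock: 6.1
position: [477.1, -157.8, 241.2]
ee_rot: [1.0, -0.001, -0.0, -0.0]
contact_force: [-0.3, 0.2, -0.7]
gripper_width: 15.0
grasp_force: 58.9
```

```bash
python3 - <<'E'
from m import *
d=snap('wrist','w2'); s=d['state'];X=R.from_quat(s['ee_rot']).as_matrix();print(s['clock'],s['position'],X.round(3),s['joints'].round(2) if hasattr(s['joints'],'round') else s['joints'])
E
```

```text
6.1 [ 477.12119736 -157.8113025   241.17583669] [[ 1.    -0.003 -0.   ]
 [-0.003 -1.     0.   ]
 [-0.    -0.    -1.   ]] [ 0.    0.17 -0.27 -0.   -1.13  1.56]
```

View pics/w2.png

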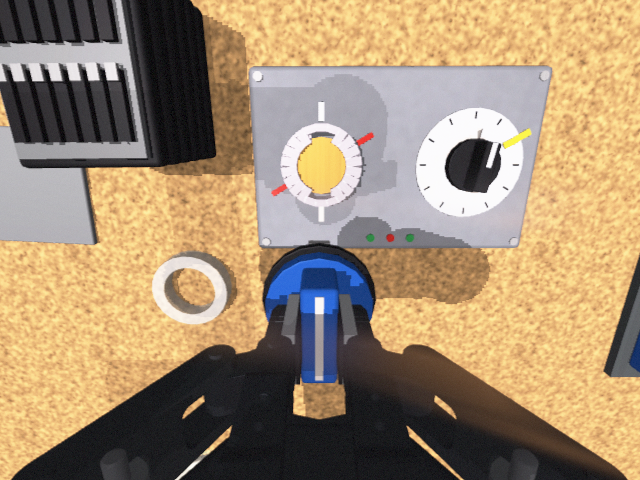

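The socket is at (321,165), with white entry marks at (321,112) and (321,213) and red marks at (364,139) and (279,190). The dial is at (473,163), and the yellow mark at (516,139). The adapter is held centrally.

```bash
python3 - <<'E'
from m import *
d=pickle.load(open('pics/w2.pkl','rb'));s=d['state'];P=np.array(s['position'])
def circ(p,z):
    w=np.array([ray(d,*q,z)[:2] for q in p]);A=np.c_[2*w,np.ones(len(w))];q=np.linalg.lstsq(A,(w**2).sum(1),rcond=None)[0];return q[:2].round(1),np.sqrt(q[2]+q[0]**2+q[1]**2).round(1)
def cont(p,hull=True):
    m=np.zeros((480,640),np.uint8);m[p[:,1],p[:,0]]=255
    c=max(cv2.findContours(m,0,1)[0],key=len); return (cv2.convexHull(c) if hull else c)[:,0]
rr=[]
for lo,hi in [((0,130,100),(7,255,255)),((172,130,100),(180,255,255))]:
    for a,c,p in blobs(d,lo,hi,20,(265,120,385,210)): rr.append(ray(d,*c,60));print('red',a,c,rr[-1].round(1))
ww=[]
for a,c,p in blobs(d,(0,0,200),(180,40,255),20,(250,90,400,235)): print('white',a,c,ray(d,*c,60).round(1), circ(cont(p),80) if a>800 else '')
for a,c,p in blobs(d,(18,120,120),(32,255,255),200,(280,120,365,210)): print('gold',a,circ(cont(p),65),circ(cont(p),75))
for a,c,p in blobs(d,(0,0,200),(180,60,255),800,(410,100,530,222)): print('scale',a,[circ(cont(p),z) for z in(60,63,65)])
for a,c,p in blobs(d,(22,120,120),(35,255,255),20,(495,120,540,155)): 
    w=np.array([ray(d,*q,62)[:2] for q in p],np.float32);print('yel',a,c,ray(d,*c,62).round(1),cv2.fitLine(w,2,0,.01,.01).ravel())
for a,c,p in blobs(d,(0,0,150),(180,60,255),20,(484,140,502,170)): 
    w=np.array([ray(d,*q,98)[:2] for q in p],np.float32);print('ptr',a,c,ray(d,*c,98).round(1),ray(d,*c,71).round(1),cv2.fitLine(w,2,0,.01,.01).ravel(),p.min(0),p.max(0))
for a,c,p in blobs(d,(0,0,150),(180,110,255),100,(308,290,332,382)):
    w=np.array([ray(d,*q,P[2]-33.7+56)[:2] for q in p],np.float32);print('held',a,cv2.minAreaRect(w),cv2.fitLine(w,2,0,.01,.01).ravel(), P)
# held disc top edge
for a,c,p in blobs(d,(100,120,40),(125,255,255),500,(255,240,385,390)):
    k=cont(p); k=k[(k[:,1]<290)]; print('heldisc',circ(k,P[2]-33.7+28))
E
```

```text
red 96 [364.79 138.49] [ 557.5 -200.4   60. ]
red 79 [278.91 189.54] [ 510.7 -119.    60. ]
white 247 [391.18  97.49] [ 592.2 -222.6   60. ] 
white 133 [321. 111.] [ 581.2 -159.9   60. ] 
white 126 [393.83 123.45] [ 570.5 -226.4   60. ] 
white 5232 [307.35 187.19] [ 512.9 -146.6   60. ] (array([ 513.9, -150.3]), np.float64(54.0))
white 47 [396.4 143. ] [ 553.4 -229.9   60. ] 
white 40 [370.08 197.65] [ 502.5 -207.7   60. ] 
white 106 [393.79 208.81] [ 491.4 -231.6   60. ] 
white 75 [366.59 211.11] [ 489.2 -204.9   60. ] 
white 33 [383.52 217.45] [ 482.7 -222.    60. ] 
white 21 [395.9  225.62] [ 474.3 -234.9   60. ] 
gold 1951 (array([ 533.5, -159.7]), np.float64(23.8)) (array([ 534.2, -159.7]), np.float64(23.1))
scale 8628 [(array([ 522. , -290.2]), np.float64(67.6)), (array([ 522.3, -288.9]), np.float64(66.9)), (array([ 522.5, -288.1]), np.float64(66.5))]
yel 188 [516.89 138.1 ] [ 557.4 -340.    62. ] [ 5.1298201e-01 -8.5839933e-01  5.5734967e+02 -3.3995694e+02]
ptr 223 [494.08 152.74] [ 545.8 -302.7   98. ] [ 544.8 -316.5   71. ] [ 9.9971378e-01 -2.3923047e-02  5.4577960e+02 -3.0274011e+02] [486 140] [501 169]
held 664 ((477.17474365234375, -157.72918701171875), (3.470832109451294, 39.84850311279297), 89.61386108398438) [ 9.9999529e-01 -3.0592717e-03  4.7835132e+02 -1.5758595e+02] [ 477.12119736 -157.8113025   241.17583669]
heldisc (array([ 481.1, -157.5]), np.float64(25.5))
```

Red marks, gold plate and white mark agree on socket (534,−159.7) and tester yaw ≈ 0. The adapter is centred on the TCP. I'll move over the socket and down to just above the mouth.

drive_tool --deltas '[[[3,0.2,0],[0,0,0]],[[2.7,0,0],[0,0,0]],[[0,0,4],[0,0,0]],[[0,0,4],[0,0,0]],[[0,0,3],[0,0,0]],[[0,0,1],[0,0,0]],[[0,0,0],[0,0,0]],[[0,0,0],[0,0,0]]]'

```text
clock: 6.95
position: [535.7, -160.3, 122.9]
ee_rot: [1.0, -0.002, 0.001, 0.0]
contact_force: [0.0, 0.1, -0.2]
gripper_width: 14.9
grasp_force: 58.9
```

drive_tool --deltas '[[[-0.1,0,0.4],[0,0,0]],[[0,0,0.2],[0,0,0]],[[0,0,0.2],[0,0,0]],[[0,0,0.2],[0,0,0]],[[0,0,0],[0,0,0]],[[0,0,0],[0,0,0]]]'

```text
clock: 7.55
position: [533.4, -160.1, 111.3]
ee_rot: [1.0, -0.002, -0.0, 0.0]
contact_force: [-0.1, 1.1, -0.3]
gripper_width: 15.0
grasp_force: 58.9
```

drive_tool --deltas '[[[0,0,0.2],[0,0,0]],[[0,0,0.2],[0,0,0]],[[0,0,0],[0,0,0]],[[0,0,0],[0,0,0]]]'

```text
clock: 7.95
position: [533.5, -160.1, 107.7]
ee_rot: [1.0, -0.002, 0.0, 0.0]
contact_force: [-1.1, 1.0, 1.5]
gripper_width: 14.8
grasp_force: 59.3
```

drive_tool --deltas '[[[0,0,0.2],[0,0,0]],[[0,0,0.2],[0,0,0]],[[0,0,0.2],[0,0,0]],[[0,0,0],[0,0,0]],[[0,0,0],[0,0,0]]]'

```text
clock: 8.45
position: [533.5, -160.1, 101.6]
ee_rot: [1.0, -0.002, 0.0, 0.0]
contact_force: [-1.0, 1.4, 4.3]
gripper_width: 15.0
grasp_force: 59.8
```

drive_tool --deltas '[[[0,0,0.1],[0,0,0]],[[0,0,0],[0,0,0]],[[0,0,0],[0,0,5]],[[0,0,0],[0,0,5]],[[0,0,0],[0,0,5]],[[0,0,0],[0,0,5]],[[0,0,0],[0,0,0]]]'

```text
clock: 9.15
position: [534.6, -160.6, 101.2]
ee_rot: [0.984, -0.176, 0.001, 0.0]
contact_force: [-0.1, 0.2, 5.7]
gripper_width: 14.5
grasp_force: 59.9
```

drive_tool --deltas '[[[0,0,0],[0,0,6]],[[0,0,0],[0,0,6]],[[0,0,0],[0,0,6]],[[0,0,0],[0,0,6]],[[0,0,0],[0,0,6]],[[0,0,0],[0,0,6]],[[0,0,0],[0,0,5]],[[0,0,0],[0,0,0]],[[0,0,0],[0,0,0]]]'

```text
clock: 10.05
position: [534.4, -160.6, 101.1]
ee_rot: [0.861, -0.509, 0.001, -0.0]
contact_force: [-0.5, -0.5, 5.5]
gripper_width: 14.9
grasp_force: 59.9
```

```bash
python3 - <<'E'
from m import *
s=arm.read_state();X=R.from_quat(s['ee_rot']).as_matrix();print(s['position'],np.degrees(np.arctan2(X[1,0],X[0,0])),s['wrist_torque'],s['contact_force'])
E
```

```text
[ 534.40592594 -160.60071846  101.14168356] -61.25082340836956 [-0.16209929  0.17373929 -0.01526462] [-0.48101866 -0.47358043  5.51569513]
```

drive_tool --deltas '[[[0,0,-0.15],[0,0,0]],[[0,0,0],[0,0,0]]]'

```text
clock: 10.25
position: [534.4, -160.5, 102.5]
ee_rot: [0.861, -0.509, 0.001, -0.0]
contact_force: [0.8, -1.5, 3.7]
gripper_width: 14.9
grasp_force: 59.7
```

drive_tool --deltas '[[[0,0,0],[0,0,0]],[[0,0,0],[0,0,0]],[[0,0,0],[0,0,0]],[[0,0,0],[0,0,0]],[[0,0,0],[0,0,0]],[[0,0,0],[0,0,0]]]' --claw 6

```text
clock: 10.85
position: [533.2, -160.1, 101.7]
ee_rot: [0.86, -0.51, -0.0, 0.0]
contact_force: [-0.2, 0.4, -0.1]
gripper_width: 60.2
grasp_force: 0.0
```

drive_tool --deltas '[[[0,0,-2],[0,0,0]],[[0,0,-4],[0,0,0]],[[0,0,-4],[0,0,0]],[[0,0,-2],[0,0,0]],[[0,0,0],[0,0,-8]],[[0,0,0],[0,0,-8]],[[0,0,0],[0,0,-8]],[[0,0,0],[0,0,-8]],[[0,0,0],[0,0,-8]],[[0,0,0],[0,0,-6]],[[0,0,0],[0,0,0]]]'

```text
clock: 11.95
position: [533.2, -160.1, 221.8]
ee_rot: [0.991, -0.133, -0.0, -0.0]
contact_force: [-0.4, -0.1, -0.7]
gripper_width: 59.9
grasp_force: 0.0
```

drive_tool --deltas '[[[0,3.5,0],[0,0,0]],[[0,3.5,0],[0,0,0]],[[-2,3,0],[0,0,0]],[[-2,1.5,0],[0,0,0]],[[0,0,0],[0,0,0]],[[0,0,0],[0,0,0]],[[0,0,0],[0,0,0]]]'

```text
clock: 12.65
position: [465.2, -260.3, 222.0]
ee_rot: [0.991, -0.133, 0.0, 0.0]
contact_force: [0.5, 0.6, -0.3]
gripper_width: 59.8
grasp_force: 0.0
```

```bash
python3 - <<'E'
from m import *
d=snap('wrist','w3'); s=d['state'];X=R.from_quat(s['ee_rot']).as_matrix();print(s['clock'],s['position'],X.round(3).tolist(),s['joints'])
E
```

```text
12.65 [ 465.19063281 -260.28154426  221.9659744 ] [[0.965, -0.264, 0.001], [-0.264, -0.965, -0.0], [0.001, -0.0, -1.0]] [-2.05636369e-01  2.35582662e-01 -2.32314731e-01  3.90978197e-05
 -1.10217220e+00  1.50951753e+00]
```

View pics/w3.png

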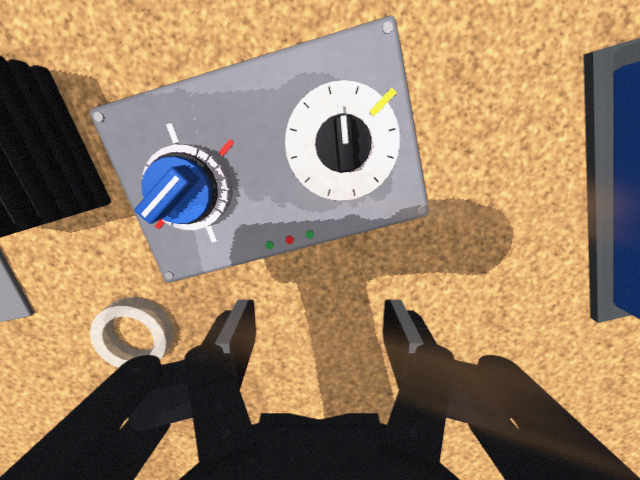

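The adapter's bar at (163,195) lies along the red marks. The dial is at (343,142), its pointer line at about (345,129) and the yellow mark at (383,102). Next I measure these.

```bash
python3 - <<'E'
from m import *
d=pickle.load(open('pics/w3.pkl','rb'));s=d['state'];P=np.array(s['position']);X=R.from_quat(s['ee_rot']).as_matrix()
def line(nm,lo,hi,z,b,am=20):
    for a,c,p in blobs(d,lo,hi,am,b):
        w=np.array([ray(d,*q,z)[:2] for q in p],np.float32);l=cv2.fitLine(w,2,0,.01,.01).ravel();print(nm,a,c,cv2.minAreaRect(w)[:2],'yaw',np.degrees(np.arctan2(l[1],l[0])))
line('bar',(0,0,170),(180,90,255),125,(135,165,190,225))
line('dialline',(0,0,150),(180,90,255),98,(335,113,356,145))
line('dialptr',(0,0,120),(180,90,255),71,(335,100,356,116))
line('yel',(22,120,120),(35,255,255),62,(365,80,400,120))
for a,c,p in blobs(d,(0,0,170),(180,60,255),800,(283,78,402,203)):
    h=cv2.convexHull(p.astype(np.int32))[:,0]
    for z in (62,64):
        w=np.array([ray(d,*q,z)[:2] for q in h]);A=np.c_[2*w,np.ones(len(w))];q=np.linalg.lstsq(A,(w**2).sum(1),rcond=None)[0];print('scale',a,q[:2],np.sqrt(q[2]+q[0]**2+q[1]**2),'tool',(X.T@(np.append(q[:2],98)-P)).round(1))
cv2.imwrite('pics/c3.png',cv2.resize(d['img'][75:205,280:405,::-1],None,fx=4,fy=4,interpolation=2))
E
```

```text
bar 27 [144.26 169.48] ((554.6644897460938, -157.103759765625), (2.300015926361084, 6.581324577331543)) yaw -49.433685
bar 294 [159.73 196.  ] ((534.7592163085938, -159.6949462890625), (3.8218319416046143, 40.220855712890625)) yaw -61.335213
bar 22 [167.   222.09] ((515.8292236328125, -157.00924682617188), (6.717209815979004, 1.9986196756362915)) yaw 49.491913
dialline 162 [344.03 129.1 ] ((544.1802978515625, -301.24090576171875), (4.374287128448486, 20.042343139648438)) yaw -9.685227
dialptr 303 [345.14 106.74] ((560.4646606445312, -308.18341064453125), (16.612709045410156, 11.341543197631836)) yaw 71.24726
yel 225 [382.52 101.42] ((557.2090454101562, -340.2967529296875), (5.650495529174805, 25.462230682373047)) yaw -59.35616
scale 9501 [ 531.65986542 -311.2359083 ] 59.06271317087859 tool [ 77.5  31.6 124. ]
scale 9501 [ 531.72663925 -311.03413195] 58.6710043140314 tool [ 77.5  31.4 124. ]
```

View pics/c3.png

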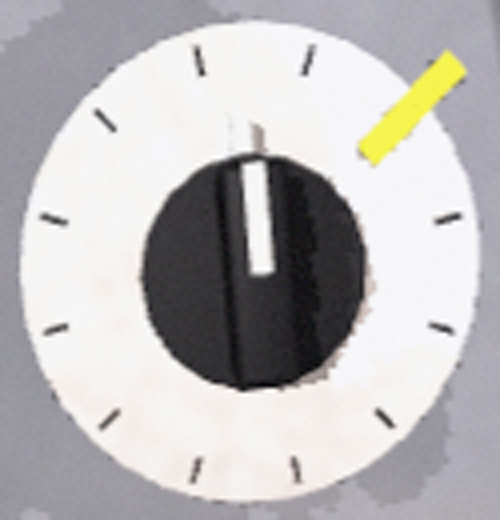

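The adapter is locked: centre (534.8,−159.7), bar yaw −61.3°. The dial yaw is −9.5° and the yellow mark is at −60.4°, so the dial needs about a 51° turn. I'll grasp it next.

drive_tool --deltas '[[[0,0,0],[0,0,-5.8]],[[3.7,1.4,0],[0,0,0]],[[3.7,1.4,0],[0,0,0]],[[0,0,4],[0,0,0]],[[0,0,4],[0,0,0]],[[0,0,4],[0,0,0]],[[0,0,1.8],[0,0,0]],[[0,0,0.5],[0,0,0]],[[0,0,0],[0,0,0]],[[0,0,0],[0,0,0]]]'

```text
clock: 13.7
position: [534.3, -300.5, 80.3]
ee_rot: [0.997, -0.082, 0.001, 0.0]
contact_force: [0.1, -0.4, 0.2]
gripper_width: 59.9
grasp_force: 0.0
```

drive_tool --deltas '[[[0,0,0],[0,0,0]],[[0,0,0],[0,0,0]],[[0,0,0],[0,0,0]],[[0,0,0],[0,0,0]],[[0,0,0],[0,0,0]],[[0,0,0],[0,0,0]],[[0,0,0],[0,0,0]]]' --claw 0.5

```text
clock: 14.4
position: [533.3, -300.0, 79.8]
ee_rot: [0.997, -0.082, 0.001, -0.0]
contact_force: [-0.6, 3.5, 6.6]
gripper_width: 11.9
grasp_force: 61.3
```

```bash
python3 - <<'E'
from m import *
s=arm.read_state();X=R.from_quat(s['ee_rot']).as_matrix();print(s['position'],np.degrees(np.arctan2(X[1,0],X[0,0])),s['wrist_torque'],s['contact_force'],s['gripper_width'],s['joints'])
E
```

```text
[ 533.26189178 -300.00137977   79.84229104] -9.450148423267233 [ 1.12355212  0.25306936 -0.02434425] [-0.60991163  3.47471109  6.58769694] 11.911565888850875 [-2.48301391e-01  5.04058280e-01 -2.14505925e-01 -2.34703306e-04
 -8.51184099e-01  1.65431616e+00]
```

drive_tool --deltas '[[[0,0,0],[0,0,6]],[[0,0,0],[0,0,6]],[[0,0,0],[0,0,6]],[[0,0,0],[0,0,6]],[[0,0,0],[0,0,6]],[[0,0,0],[0,0,6]],[[0,0,0],[0,0,6]],[[0,0,0],[0,0,6]],[[0,0,0],[0,0,3]],[[0,0,0],[0,0,0]],[[0,0,0],[0,0,0]]]'

```text
clock: 15.5
position: [533.1, -300.1, 79.8]
ee_rot: [0.864, -0.503, 0.0, -0.0]
contact_force: [-0.7, 4.4, 6.4]
gripper_width: 11.5
grasp_force: 61.3
```

drive_tool --deltas '[[[0,0,0],[0,0,0]],[[0,0,0],[0,0,0]],[[0,0,0],[0,0,0]],[[0,0,0],[0,0,0]],[[0,0,0],[0,0,0]],[[0,0,0],[0,0,0]]]' --claw 6

```text
clock: 16.1
position: [532.8, -300.4, 78.7]
ee_rot: [0.864, -0.504, -0.0, 0.0]
contact_force: [-0.2, 0.3, -0.1]
gripper_width: 59.8
grasp_force: 0.0
```

drive_tool --deltas '[[[0,0,-2],[0,0,0]],[[0,0,-4],[0,0,0]],[[0,0,-4],[0,0,0]],[[0,0,-4],[0,0,0]],[[-3,0,0],[0,0,0]],[[-4,0,0],[0,0,0]],[[0,0,0],[0,0,0]],[[0,0,0],[0,0,0]]]'

```text
clock: 16.9
position: [498.3, -239.0, 219.5]
ee_rot: [0.864, -0.503, 0.001, -0.0]
contact_force: [1.0, -1.3, -0.5]
gripper_width: 59.8
grasp_force: 0.0
```

```bash
python3 - <<'E'
from m import *
d=snap('wrist','w4'); snap('top','top4'); s=d['state'];print(s['clock'],s['position'])
E
```

```text
16.9 [ 498.27669082 -238.99030114  219.46154727]
```

View pics/w4.png

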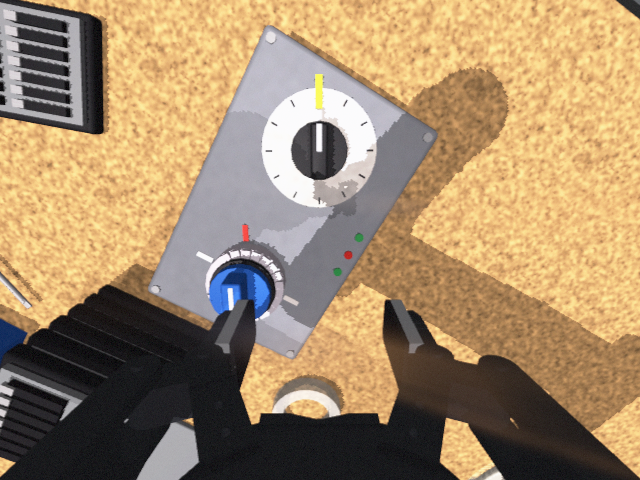

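The dial line at (319,137) points straight at the yellow mark at (319,91). The adapter's bar is still lined up with the red mark, and the gripper is clear.

```bash
python3 -c "
from bench import arm
print(arm.job_done())"
```

```text
the job is handed in; nothing more can be done
None
```

The job is handed in after about 17 s of robot time: the blue adapter is locked along the red marks, the dial pointer is on the yellow mark and the arm is clear; no verdict came back, and I did not re-measure the orange adapter, jar, stack and tape, though no move went near them.

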